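# Fill the sample tray and scan it in

## Task

Stand the two loose sample pots in the two empty compartments of the tray, keeping every pot upright. Then log the full tray: take the hand scanner from its cradle, aim its window squarely at the middle of the leaning barcode label from about 7 cm away, hold it quite still there for a full second, and lay it back in its cradle, facing the same way as before. Leave the other pots in their compartments and everything else where it is.

Things in the scene. Friction and masses are not known exactly. Their poses are not given: they have to be found in the camera images.
- tray: low aluminium sample tray, fixed to the bench, 144 x 214 mm, floor 5 mm thick; 14 mm high rims and dividers (4 mm thick) make 2 compartments across its x and 3 along its y, each 66 mm square inside, centres 70 mm apart; a small leaning label plate stands off its +y end. Origin under its centre, z up
- label (a point): middle of the barcode label (54 x 34 mm, white with black bars) on the leaning plate (62 x 42 mm, its middle 72 mm above the bench) at the tray's +y end; x points straight out of the label, away from the tray and 25 degrees upward, y is level, z runs up the label
- pad_a: thin white paper disc, 52 mm across, lying in one of the tray's two empty compartments; origin in its centre on the tray floor, within 3 mm of the middle of the compartment
- pad_b: the same paper disc in the other empty compartment
- pot_1: loose screw-cap sample pot, white, 38 mm across and 57 mm high, its grey cap 42 mm across and 15 mm high; origin at the centre of its underside, z up
- pot_2: a second loose pot, identical; origin at the centre of its underside, z up
- traypot_a: identical pot that already stands in a compartment of the tray; origin at the centre of its underside, z up
- traypot_b: identical pot that already stands in a compartment of the tray; origin at the centre of its underside, z up
- traypot_c: identical pot that already stands in a compartment of the tray; origin at the centre of its underside, z up
- traypot_d: identical pot that already stands in a compartment of the tray; origin at the centre of its underside, z up
- scanner: hand scanner of grey plastic: a straight bar 115 mm long, 30 mm wide and 34 mm high (body x from -65 to +50 mm) with a head 50 mm wide and 25 mm long at its +x end; lies in the cradle; 0.11 to 0.23 kg, balanced near its origin. Origin 75 mm behind the head's front face, in the middle of the underside; x points out of the window along the beam, z up
- window (a point): middle of the scanner's dark window, on the front face of its head, 17 mm above the scanner's underside; axes as the scanner, the beam leaves along x
- cradle: black scanner cradle, fixed: a base 110 x 62 mm with two rests (12 mm thick, at x = -38 and +38 mm) whose tops, 30 mm above the bench, carry the scanner's bar; flared cheeks 48 mm high beside it, 35 mm apart at the foot and 49 mm at the top. The scanner's head overhangs at the cradle's +x end, their origins in line. Origin under its centre, z up
- tape: bystander: roll of tape lying flat, 60 mm across, 19 mm high; origin under its centre
- dishes: bystander: stack of three clear dishes, 57 mm across, 38 mm high; origin under its centre
- weight: bystander: steel balance weight with a knob, 38 mm across, 43 mm high; origin under its centre
- wash_bottle: bystander: white wash bottle, 62 mm across, 190 mm high; origin under its centre
- flask: bystander: conical glass flask, 66 mm across, 108 mm high; origin under its centre
- timer: bystander: bench timer, 65 mm square, 18 mm high; origin under its centre
- tip_box: fixed bystander: grey box of tips with a clear lid, 85 x 125 mm (x, y), 66 mm high; origin under its centre
Things that resemble listed ones, but are neither listed nor needed, are in the scene too. Leave any blue or purple look-alike of the traypot_d alone. What is shaped like the cradle but pink is not meant.

How it is judged:
On the way, in this order (a step that is already met when the one before it is completed fails the run):
1. both loose pots stand upright and released in the two empty compartments (((horizontal distance between pot_1 and pad_a below 0.023 m and horizontal distance between pot_2 and pad_b below 0.023 m) or (horizontal distance between pot_1 and pad_b below 0.023 m and horizontal distance between pot_2 and pad_a below 0.023 m)) and angle between each of pot_1, pot_2's own z axis and vertical below 0.15 rad and z of each of pot_1, pot_2 in the frame of tray below 0.011 m and contact force between the fingers and pot_1 below 0.3 N and contact force between the fingers and pot_2 below 0.3 N), for 0.2 s.
2. then the scanner is held still for 1 s (20 mm/s, 0.15 rad/s), window 45 to 100 mm from the label, square to it within 0.3 rad, beam within 14 mm of its middle both ways (x of label in the frame of window between 0.045 and 0.1 m and y of label in the frame of window between -0.014 and 0.014 m and z of label in the frame of window between -0.014 and 0.014 m and x of window in the frame of label above 0.04 m and angle between the x axis of window and the x axis of label, either way round below 0.3 rad and linear speed of scanner below 0.02 m/s and angular speed of scanner below 0.15 rad/s), for 1 s.
At the end, for the whole second after the job is handed in: Loose pots upright (0.15 rad) on the tray floor, one within 23 mm of each disc; scanner level in its cradle (16 mm, 0.2 rad), nose the same way; other pots upright in place (25 mm), bystanders within 40 mm of their starts; all released and still (all of step 1 and horizontal distance between scanner and cradle below 0.016 m and z of scanner in the frame of cradle below 0.037 m and angle between scanner's own z axis and vertical below 0.12 rad and angle between the x axis of scanner and the x axis of cradle, either way round below 0.2 rad and x of window in the frame of cradle above 0.04 m and linear speed of each of pot_1, pot_2, scanner below 0.02 m/s and angle between each of traypot_a, traypot_b, traypot_c, traypot_d's own z axis and vertical below 0.15 rad and z of each of traypot_a, traypot_b, traypot_c, traypot_d in the frame of tray below 0.011 m and distance of each of traypot_a, traypot_b, traypot_c, traypot_d from where it was at the start of the episode below 0.025 m and distance of each of tape, dishes, weight, wash_bottle, flask, timer from where it was at the start of the episode below 0.04 m); the robot touches nothing.
It fails at once if a pot is tipped by more than 0.8 rad (angle between any of pot_1, pot_2, traypot_a, traypot_b, traypot_c, traypot_d's own z axis and vertical above 0.8 rad).
It fails at once if a bystander is moved by more than 40 mm (distance of any of tape, dishes, weight, wash_bottle, flask, timer from where it was at the start of the episode above 0.04 m).
It also fails if it takes over 72 s, if anything falls off the work surface, if the arm or the gripper's body presses on something with over 40 N, if the wrist force passes 120 N, or if a joint passes its speed limit or range.

## Robot

A 7-joint arm with a two-finger parallel gripper is mounted at the origin on the work surface. World frame = base frame: x ahead of the robot, y to its left, z up, the work surface at z = 0. Lengths are in m, angles in rad, forces in N, time in s.
With the tool pointing down it reaches from about 0.4 to 0.925 m from the base axis. Payload 4.1 kg.
Tool frame: the origin (TCP) lies midway between the tips of the shut fingers; the grasp point (between the pads) lies tcp_to_grasp behind it (tcp_to_grasp is the distance from the TCP to the grasp point, in m); z points along the fingers, y is the line along which they close (so a half turn about z gives the same grasp; the last joint's range is limited). The gripper opens to 85 mm and grips with 20 to 120 N. Pads are 22 mm wide; open, the fingers measure 114 mm over their backs; the gripper's body (76 mm by 85 mm) begins 54 mm behind the grasp point. The pads swing forward as they close: fully open they stand 13 mm farther back than shut.
Start: joints at [-0.099, 0.398, 0.045, 1.537, -0.019, 1.207, -0.051], TCP at [0.65, 0, 0.193] pointing down, gripper open.
Joint ranges: [-2.82, 2.82], [-0.49, 2.23], [-1.37, 1.46], [0, 2.46], [-1.36, 4.5], [0.23, 2], [-2.94, 2.94]. Speed limits (rad/s): [2.57, 2.57, 3.14, 3.14, 3.14, 3.14, 3.14].

## Interface

Orientations are given as a rotation vector (axis times angle).
In Python, from plant import get_obs, grab_frame, hand_in, silhouettes, landmark_of, tcp_to_grasp gives the robot as it stands.
- The arm moves only by the tool move_arm, never from a script. Its argument "steps" is a list of rows, each a list of 2 entries, a list of its own where there are three numbers: the shift along the tool's x, y, z as a fraction of full scale, then the turn, a rotation vector about the tool's x, y, z as a fraction of full scale. A call has 1 to 12 rows; each row shifts and turns the commanded pose from where the row before left it, along the tool's axes as they then stand; what a row does not reach is not made up. Full scale, the value 1, is 0.3 m for a shift and 2 rad for a turn. A row lasts 1/8 s, in which the tool goes at most 62.5 mm and 10.7 degrees, less where a joint would pass 70% of its speed; a pose out of reach is approached as far as the arm can. A call with a number of a shift or a turn outside -1 to 1 is refused whole. A call with a gripper value outside its range is refused whole. "hand" is the opening, from -1 (shut) to 1 (fully open), set as the call begins (left out, the last holds). The fingers move at their own pace and stop on an object; "grip_force" is the grip in N (left out, the last holds). Time passes only in rows, so rows that do not move let the fingers close. It gives the time, the measured TCP pose, the force, the opening and the grip force at its end, in the units of the state.
- get_obs(): the state, without advancing time (a new reading comes with each control period).
- grab_frame(name): name is "scene" or "side" or "wrist"; returns a dict with "frame" (420x560x3 uint8, red, green, blue), "K" (3x3 intrinsics, pixels), "rvec" (rotation vector, rad) and "tvec" (3), from world to camera coordinates, as OpenCV has them. Camera axes: x right, y down, z forward; pixel columns grow to the right and rows downward; lengths in m; the calibration is good to about 2 mm. A picture is of the moment at which its call begins. There is no depth.
- hand_in(): hands the job in; it is judged then, once.
Trained networks look in the newest picture that a camera, given by its name, has taken for a name from the list of things; names that differ only in an ending like _2 or _b are one class to them, and where a whole thing is asked for, a point or a joint stands for the part that bears it (a point fixed in the world has none). Each returns a list of dicts, best first, with "confidence" (0 to 1); they miss things now and then, are a little off and sometimes report something else, mostly with a low value. They report only what shows in the picture. A call takes as long as a camera call. They do not tell look-alikes from the thing itself.
- silhouettes(camera, thing): "mask" (420x560 bool, what is visible of it) and "box" ([left, top, right, bottom] in pixels, round what is visible of it).
- landmark_of(camera, thing): "pixel" ([column, row] in pixels: a listed point, or the origin of a listed thing).
The state is a dict: "time": time; "joint_positions": joint angles; "qvel": joint speeds; "joint_efforts": joint torques, N m; "eef_pos": TCP position; "eef_rot": TCP orientation; "force": force on the tool from outside, world axes, zero at the start; "torque": the same for the moment, N m; "gripper_width": finger opening in m; "finger_force": force on a finger pad.
Only numpy, scipy, OpenCV 4.12 (cv2) and the standard library are available. Lean on these libraries where they do the work, as an engineer would, in place of code of your own. Each camera call takes 0.05 s, during which the arm holds its last target. There are 200 camera calls.

## Working session

There is one attempt and no reset: what is moved stays moved. The work goes in short steps, Python scripts to look and compute and a tool call to move; the robot and the scene stay as the last step left them, time stands still between calls to the robot, and variables do not carry over. Pictures are saved under pics/ and viewed, at most 10 in all, crops included, and the job is handed in when it is done.

Besides the shell and the picture viewer there is one more tool, called after "Call:" by a JSON object that holds its "fn" and its "kwargs", one argument or row to a line. move_arm: Moves the arm, as the interface text tells. Shift numbers are shares of 0.3 m and turn numbers shares of 2 rad, none past 1 either way. Its arguments: {"type":"object","properties":{"steps":{"type":"array"},"hand":{"type":"number"},"grip_force":{"type":"number"}},"required":["steps"]}

```bash
mkdir -p pics; ls; python3 - <<'E'
from plant import *
import cv2,numpy as np
print(tcp_to_grasp, get_obs())
fs={}
for c in ["scene","side","wrist"]:
    f=grab_frame(c); fs[c]=f
    cv2.imwrite(f"pics/{c}0.png",f["frame"][...,::-1])
    np.savez(f"{c}0.npz",**f)
    print(c,f["K"].tolist(),(-cv2.Rodrigues(np.array(f["rvec"]))[0].T@np.array(f["tvec"]).ravel()).round(3))
    for t in ["tray","label","pad_a","pot_1","scanner","window","cradle","tape","flask","wash_bottle","tip_box"]:
        print(t,[(np.round(d["pixel"]).tolist(),round(d["confidence"],2)) for d in landmark_of(c,t)])
E
```

```text
pics
0.0187 {'time': 0.0, 'joint_positions': array([-0.09896649,  0.39919328,  0.04503845,  1.53787161, -0.01867016,
        1.20691984, -0.05070198]), 'qvel': array([-8.55512241e-04,  1.54535791e-03,  7.03837545e-05, -5.38037317e-05,
        8.48545873e-04, -1.74586683e-03,  9.00553515e-04]), 'joint_efforts': array([-9.65094187e-04, -4.75129580e+01,  1.36406265e+00, -2.54227209e+01,
        1.14684159e-02,  9.53188282e-03,  3.56541250e-05]), 'eef_pos': array([ 6.49287106e-01, -1.88892632e-05,  1.91666564e-01]), 'eef_rot': array([-2.22044917, -2.22063386,  0.00236489]), 'force': array([-0.24589335,  0.32044828,  0.58894463]), 'torque': array([-0.02614033, -0.03053935,  0.00706635]), 'finger_force': 0.0, 'gripper_width': 0.08543722063929957}
scene [[440.2984471873384, 0.0, 282.50731691521906], [0.0, 440.2984471873384, 211.4034829880261], [0.0, 0.0, 1.0]] [0.951 0.661 0.88 ]
tray [([255.0, 193.0], 0.83)]
label [([271.0, 202.0], 0.88)]
pad_a [([236.0, 177.0], 0.6), ([242.0, 193.0], 0.43)]
pot_1 [([327.0, 235.0], 0.8), ([310.0, 285.0], 0.75)]
scanner [([378.0, 322.0], 0.72), ([375.0, 332
[... 636 characters left out ...]
dle [([163.0, 179.0], 0.84), ([215.0, 173.0], 0.62)]
tape [([290.0, 202.0], 0.76)]
flask [([182.0, 207.0], 0.9), ([303.0, 320.0], 0.2)]
wash_bottle [([349.0, 226.0], 0.89), ([275.0, 415.0], 0.47)]
tip_box [([284.0, 168.0], 0.69)]
wrist [[357.4146014209956, 0.0, 279.83193791445444], [0.0, 357.4146014209956, 213.23457439848704], [0.0, 0.0, 1.0]] [0.651 0.075 0.374]
tray [([184.0, 314.0], 0.6)]
label [([176.0, 237.0], 0.83), ([388.0, 213.0], 0.22), ([199.0, 117.0], 0.17)]
pad_a [([210.0, 367.0], 0.76), ([213.0, 321.0], 0.62), ([183.0, 316.0], 0.24)]
pot_1 [([75.0, 106.0], 0.84)]
scanner []
window []
cradle []
tape [([155.0, 259.0], 0.55)]
flask []
wash_bottle [([385.0, 213.0], 0.64)]
tip_box []
```

```bash
python3 - <<'E'
import cv2,numpy as np
for c in ["scene","side"]:
    i=cv2.imread(f"pics/{c}0.png")
    i=i[110:410,150:500] if c=="scene" else i[120:390,110:430]
    cv2.imwrite(f"pics/{c}0c.png",cv2.resize(i,None,fx=2.2,fy=2.2,interpolation=cv2.INTER_CUBIC)[:600,:800])
E
```

```text
(no output)
```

View pics/scene0c.png

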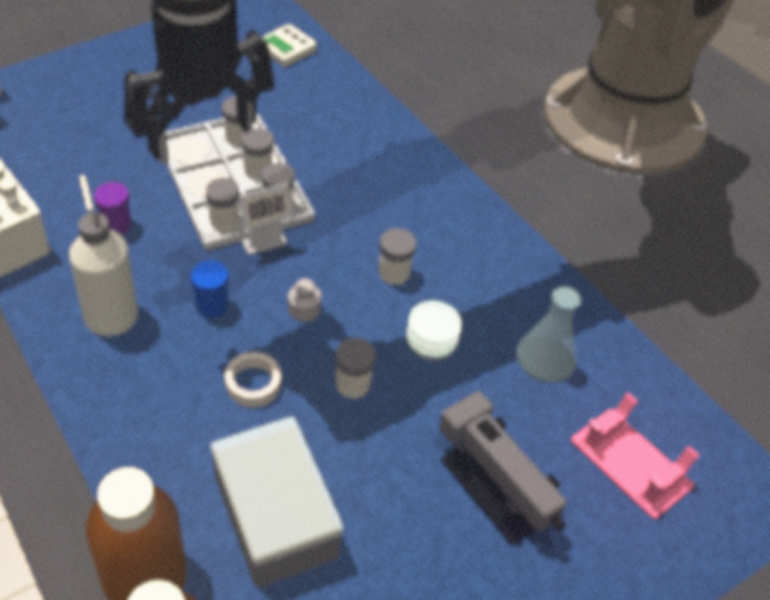

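View pics/side0c.png

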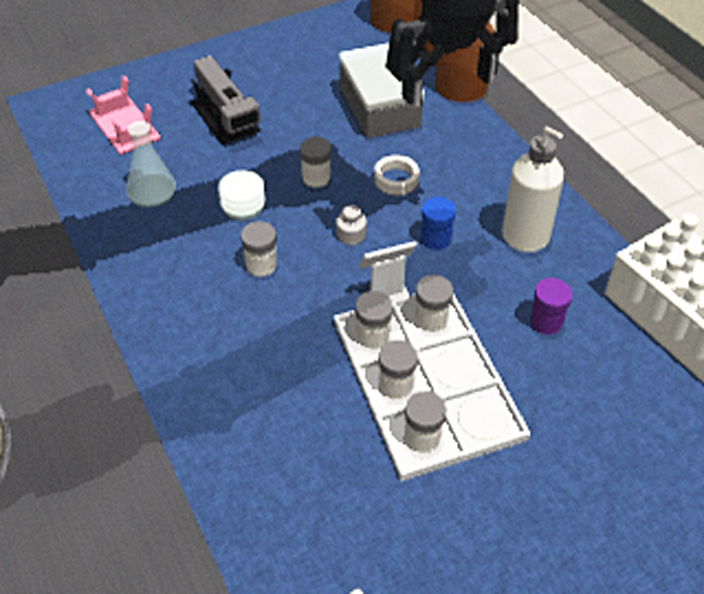

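View pics/wrist0.png

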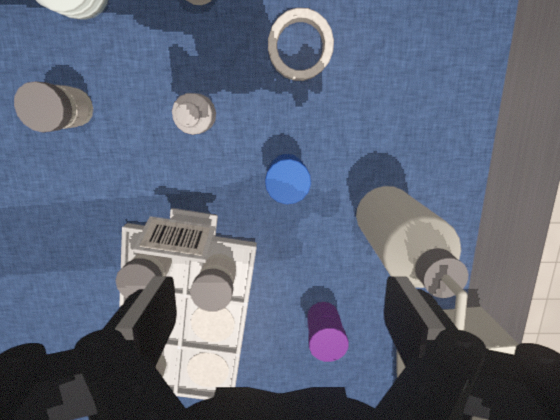

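The scene crop shows two loose white pots with grey caps at full-frame (330,226) and (311,277). Blue (246,240) and purple (201,203) look-alikes stand near them; they don't fit, since the listed pots are white. The scanner lies at (378,320) on its dark cradle, and the pink cradle at (440,317) is not meant. In the side crop the tray has four pots in it. The two empty compartments, each with a disc, are at full-frame (319,286) and (331,310).

```bash
cat > h.py <<'E'
import cv2,numpy as np
from scipy.optimize import least_squares
from scipy.spatial.transform import Rotation as R
def cam(f):
    Rm=cv2.Rodrigues(np.array(f["rvec"],float))[0]; t=np.array(f["tvec"],float).ravel()
    return np.array(f["K"]),Rm,t
def ray(f,p,z):
    K,Rm,t=cam(f); d=Rm.T@np.linalg.solve(K,[p[0],p[1],1]); c=-Rm.T@t
    return c+d*(z-c[2])/d[2]
def proj(f,X):
    K,Rm,t=cam(f); q=(np.atleast_2d(X)@Rm.T+t)@K.T; return q[:,:2]/q[:,2:]
def tri(fs,ps):
    P=[cam(f)[0]@np.c_[cam(f)[1],cam(f)[2]] for f in fs]
    A=np.vstack([[p[0]*M[2]-M[0],p[1]*M[2]-M[1]] for M,p in zip(P,ps)])
    v=np.linalg.svd(A)[2][-1]; return v[:3]/v[3]
E
python3 - <<'E'
from h import *
from plant import *
F={c:grab_frame(c) for c in ["scene","side","wrist"]}
for c in F:
    f=F[c]
    for t,z in [("pad_a",.005),("pot_1",0),("traypot_a",.005),("cradle",0),("scanner",.03),("tray",0),("label",.072),("window",.047)]:
        for d in landmark_of(c,t):
            if d["confidence"]>.3: print(c,t,np.round(d["pixel"],1),ray(f,d["pixel"],z).round(3)[:2],round(d["confidence"],2))
    for t in ["pot_1","scanner","cradle","pad_a","tray"]:
        for d in silhouettes(c,t):
            if d["confidence"]>.4: print(c,"mask",t,np.round(d["box"]).tolist(),int(d["mask"].sum()),round(d["confidence"],2))
print("label tri",[tri([F[a] for a in s],[landmark_of(a,"label")[0]["pixel"] for a in s]).round(3) for s in [("scene","wrist")]])
print("win tri",tri([F["scene"],F["side"]],[landmark_of(a,"window")[0]["pixel"] for a in ("scene","side")]).round(3))
E
```

```text
scene pad_a [234.5 178.2] [ 0.565 -0.241] 0.74
scene pad_a [241.6 193.8] [ 0.577 -0.171] 0.69
scene pot_1 [308.8 282.7] [0.576 0.178] 0.79
scene pot_1 [328.4 235.8] [0.45 0.08] 0.79
scene pot_1 [289.5 250.8] [0.565 0.071] 0.54
scene traypot_a [202.1 211.8] [ 0.703 -0.162] 0.82
scene traypot_a [252.4 208.7] [ 0.578 -0.104] 0.73
scene traypot_a [254.4 169.8] [ 0.496 -0.245] 0.71
scene traypot_a [245.8 249.1] [0.66  0.014] 0.7
scene traypot_a [267.2 185.5] [ 0.497 -0.165] 0.59
scene traypot_a [275.2 201.9] [ 0.51  -0.095] 0.49
scene cradle [437.9 321.3] [0.382 0.411] 0.88
scene cradle [374.9 333.2] [0.523 0.362] 0.61
scene scanner [377.7 320. ] [0.512 0.351] 0.76
scene tray [310.3 283.4] [0.574 0.181] 0.58
scene tray [256.3 171.3] [ 0.492 -0.241] 0.48
scene label [269.9 201.7] [ 0.556 -0.045] 0.94
scene window [360.3 293.4] [0.512 0.286] 0.85
scene window [266.3 186.4] [ 0.522 -0.124] 0.61
scene window [274.5 345.2] [0.739 0.296] 0.43
scene mask pot_1 [323.0, 215.0, 341.0, 239.0] 342 0.87
scene mask pot_1 [302.0, 263.0, 323.0, 291.0] 408 0.64
scene mask pot_1 [270.0, 182.0, 284.0, 197.0
[... 2114 characters left out ...]
283.  167.7] [0.654 0.01 ] 0.79
wrist traypot_a [156.4 260.2] [ 0.511 -0.095] 0.67
wrist traypot_a [151.1 364.5] [ 0.49  -0.236] 0.58
wrist tray [185.  318.7] [ 0.536 -0.174] 0.64
wrist label [179.4 235.4] [ 0.56  -0.039] 0.83
wrist label [385.2 213.3] [ 0.744 -0.018] 0.64
wrist mask pot_1 [14.0, 83.0, 95.0, 133.0] 3070 0.69
wrist mask scanner [14.0, 80.0, 99.0, 133.0] 3235 0.5
wrist mask pad_a [191.0, 307.0, 235.0, 343.0] 1151 0.8
wrist mask pad_a [188.0, 351.0, 230.0, 385.0] 1093 0.58
wrist mask tray [121.0, 211.0, 256.0, 398.0] 10232 0.77
label tri [array([ 0.562, -0.034,  0.084])]Traceback (most recent call last):
  File "<stdin>", line 13, in <module>
IndexError: list index out of range
```

Call:
{"fn": "move_arm", "kwargs": {
  "steps": [
    [[0.06,-0.172,0],[0,0,0]],
    [[0.06,-0.172,0],[0,0,0]],
    [[0.06,-0.172,0],[0,0,0]],
    [[0.06,-0.172,0],[0,0,0]],
    [[0,0,0],[0,0,0]]
  ],
  "hand": 1,
  "grip_force": 40
}}

```text
time: 4.72
eef_pos: [0.4401, 0.0733, 0.1926]
eef_rot: [-2.216, -2.225, 0.001]
force: [1.1, 0.2, -0.2]
gripper_width: 0.0857
finger_force: 0.0
```

```bash
cat > look.py <<'E'
import sys
from h import *
from plant import *
f=grab_frame("wrist"); o=get_obs()
n=sys.argv[1]; cv2.imwrite(f"pics/{n}.png",f["frame"][...,::-1])
import pickle; pickle.dump(f,open(n+".pkl","wb"))
print("t",round(o["time"],2),"tcp",o["eef_pos"].round(4),o["eef_rot"].round(3),"w",round(o["gripper_width"],4))
for a in sys.argv[2:]:
    t,z=a.split(":"); z=float(z)
    for d in landmark_of("wrist",t):
        if d["confidence"]>.35: print(t,np.round(d["pixel"],1),ray(f,d["pixel"],z).round(4)[:2],round(d["confidence"],2))
E
python3 look.py w1 pot_1:0 window:.047 scanner:.03 cradle:0
python3 - <<'E'
from h import *
from plant import *
for d in silhouettes("wrist","pot_1"): print(d["box"],d["confidence"])
E
```

```text
t 4.78 tcp [0.4427 0.0725 0.1931] [2.218e+00 2.223e+00 1.000e-03] w 0.0854
pot_1 [286.1 179.3] [0.447  0.0705] 0.72
pot_1 [385.7 374.6] [ 0.5761 -0.1816] 0.66
pot_1 [417.2  70.8] [0.5738 0.1786] 0.63
window [324.1 363.9] [ 0.49   -0.1262] 0.44
[263.7, 163.7, 310.2, 214.3] 0.94
[402.1, 35.1, 472.8, 92.6] 0.68
[293.8, 271.1, 391.9, 401.0] 0.67
```

View pics/w1.png

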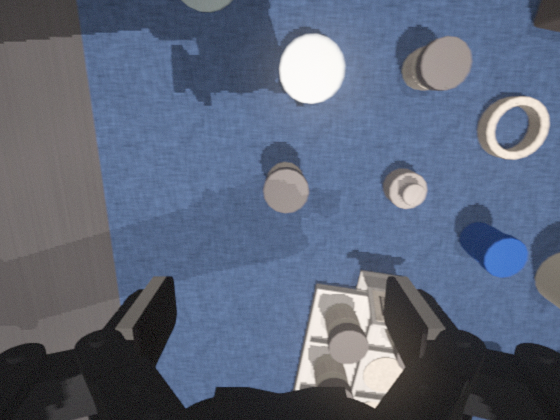

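The wrist view shows loose pot A's cap at (286,190), loose pot B's cap at (446,63), the dishes at (312,68) and the weight at (406,190).

```bash
python3 - <<'E'
from h import *
import pickle
f=pickle.load(open("w1.pkl","rb"))
for p in [(286.3,190.5),(446,63),(312,68),(206,-8)]:
    print(p,[ray(f,p,z).round(4)[:2].tolist() for z in (0,.038,.057,.072)])
# cap apparent diameter 42mm -> px
for z in (.057,.072):
    c=ray(f,(286.3,190.5),z); print(z,proj(f,[c-[.021,0,0],c+[.021,0,0]]))
E
```

```text
(286.3, 190.5) [[0.4473, 0.0583], [0.4466, 0.0674], [0.4463, 0.072], [0.446, 0.0756]]
(446, 63) [[0.6008, 0.1858], [0.5846, 0.182], [0.5764, 0.1801], [0.57, 0.1786]]
(312, 68) [[0.4712, 0.1807], [0.4681, 0.1774], [0.4665, 0.1758], [0.4653, 0.1745]]
(206, -8) [[0.3717, 0.2454], [0.3787, 0.2355], [0.3822, 0.2306], [0.3849, 0.2267]]
0.057 [[263.24203468 190.3958352 ]
 [309.35919294 190.60417035]]
0.072 [[262.09723787 190.39066356]
 [310.50411468 190.60934256]]
```

Call:
{"fn": "move_arm", "kwargs": {
  "steps": [
    [[0,0.007,0.14],[0,0,0]],
    [[0,0,0.14],[0,0,0]],
    [[0,0,0.14],[0,0,0]],
    [[0,0,0.14],[0,0,0]],
    [[0,0,0],[0,0,0]],
    [[0,0,0],[0,0,0]]
  ]
}}

```text
time: 5.78
eef_pos: [0.4473, 0.072, 0.0257]
eef_rot: [2.221, 2.22, 0.002]
force: [0.4, 0.8, 0.1]
gripper_width: 0.0854
finger_force: 0.0
```

Call:
{"fn": "move_arm", "kwargs": {
  "steps": [
    [[0,0,0],[0,0,0]],
    [[0,0,0],[0,0,0]],
    [[0,0,0],[0,0,0]],
    [[0,0,0],[0,0,0]],
    [[0,0,0],[0,0,0]],
    [[0,0,0],[0,0,0]]
  ],
  "hand": -1,
  "grip_force": 35
}}

```text
time: 6.52
eef_pos: [0.4457, 0.072, 0.0247]
eef_rot: [2.221, 2.221, -0.0]
force: [-0.2, 0.1, 0.4]
gripper_width: 0.0001
finger_force: 0.0
```

```bash
python3 look.py w2 pot_1:0
```

```text
t 6.58 tcp [0.4457 0.072  0.0247] [2.221 2.221 0.   ] w 0.0
pot_1 [274.7 231.9] [0.4431 0.0713] 0.95
pot_1 [526.3  34.5] [0.575  0.1811] 0.77
```

View pics/w2.png

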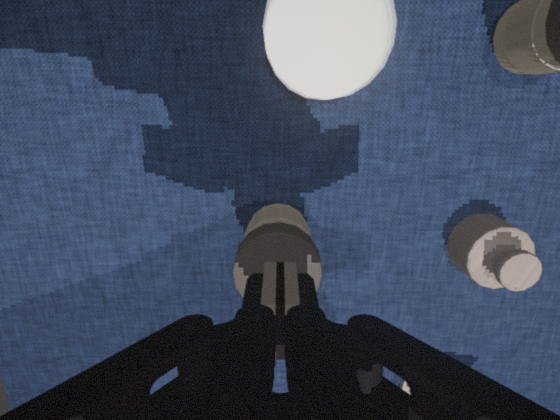

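The wrist view shows the pot upright with its cap at (278,262), and the shut fingertips in front of it at (280,265). So the fingers closed above the cap or beside it. I'll check the geometry.

```bash
python3 - <<'E'
from h import *
from plant import *
import pickle
f=pickle.load(open("w2.pkl","rb")); K,Rm,t=cam(f)
print("cam",(-Rm.T@t).round(4), "axis",Rm[2].round(3))
print(proj(f,[[.4457,.072,.0247],[.4457,.072,.0434],[.446,.072,.057],[.467,.072,.057],[.425,.072,.057],[.446,.072,0]]))
for p in [(278,262),(237,265),(320,265)]: print([ray(f,p,z).round(4).tolist()[:2] for z in (.042,.057)])
s=grab_frame("side"); print(proj(s,[[.4457,.072,.0247],[.446,.072,.057],[.446,.072,0]]))
i=s["frame"][170:290,150:310,::-1]; j=grab_frame("scene"); print(proj(j,[[.4457,.072,.0247],[.446,.072,.057],[.446,.072,0]]))
k=j["frame"][150:270,250:410,::-1]
cv2.imwrite("pics/s2.png",cv2.resize(np.hstack([i,k]),None,fx=2.5,fy=2.5,interpolation=cv2.INTER_CUBIC))
E
```

```text
cam [0.4463 0.147  0.2062] axis [-0.    -0.295 -0.955]
[[278.87814238 246.27312345]
 [278.76489935 260.709313  ]
 [279.31825157 273.17609032]
 [324.90054819 273.19511101]
 [233.74028575 273.15707144]
 [279.4887436  230.8132314 ]]
[[0.4453, 0.0706], [0.4454, 0.0776]]
[[0.4247, 0.069], [0.4266, 0.0761]]
[[0.4664, 0.069], [0.4646, 0.0761]]
[[228.8476528  233.81111921]
 [228.17337385 225.42086756]
 [229.52376657 239.93720762]]
[[328.84999182 227.03335155]
 [329.88768761 218.65571506]
 [327.92031999 233.28838607]]
```

View pics/s2.png

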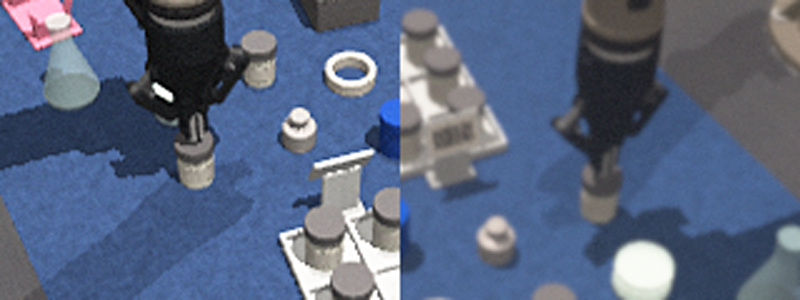

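The pictures put the visible fingertips at z≈0.05, by the cap top, while the reading says z=0.025. I'll open, lift clear, shut the fingers in free air, and see where their tips really are.

Call:
{"fn": "move_arm", "kwargs": {
  "steps": [
    [[0,0,0],[0,0,0]],
    [[0,0,0],[0,0,0]],
    [[0,0,0],[0,0,0]],
    [[0,0,0],[0,0,0]],
    [[0,0,-0.15],[0,0,0]],
    [[0,0,-0.15],[0,0,0]]
  ],
  "hand": 1
}}

```text
time: 7.48
eef_pos: [0.4452, 0.0719, 0.1154]
eef_rot: [-2.221, -2.221, 0.002]
force: [0.9, 0.2, -0.1]
gripper_width: 0.0853
finger_force: 0.0
```

Call:
{"fn": "move_arm", "kwargs": {
  "steps": [
    [[0,0,0],[0,0,0]],
    [[0,0,0],[0,0,0]],
    [[0,0,0],[0,0,0]],
    [[0,0,0],[0,0,0]],
    [[0,0,0],[0,0,0]]
  ],
  "hand": -1
}}

```text
time: 8.1
eef_pos: [0.4453, 0.0719, 0.1141]
eef_rot: [-2.221, -2.221, 0.002]
force: [-0.3, -0.2, 0.2]
gripper_width: 0.0
finger_force: 0.0
```

```bash
python3 look.py w3 pot_1:0; python3 - <<'E'
from h import *
from plant import *
o=get_obs(); p=o["eef_pos"]
Rt=R.from_rotvec(o["eef_rot"]).as_matrix()
ims=[]
for c in ["wrist","side","scene"]:
    f=grab_frame(c); q=proj(f,[p,p-Rt[:,2]*.0187,p-Rt[:,2]*.03]); print(c,q.round(1).tolist())
    im=f["frame"][...,::-1].copy(); u,v=q[0].astype(int)
    cr=im[v-60:v+60,u-50:u+50]; cr=cv2.resize(cr,None,fx=2.6,fy=4,interpolation=cv2.INTER_CUBIC) if 0 else cv2.resize(cr,None,fx=2.6,fy=2.6,interpolation=cv2.INTER_CUBIC)
    for k,w in enumerate(q): cv2.circle(cr,tuple(int(a) for a in ((w-[u-50,v-60])*2.6)),3,[(0,0,255),(0,255,0),(255,0,255)][k],-1)
    ims.append(cr)
cv2.imwrite("pics/s3.png",np.hstack(ims))
E
```

```text
t 8.15 tcp [0.4455 0.0719 0.1143] [-2.221e+00 -2.221e+00  1.000e-03] w 0.0001
pot_1 [449.8  57.7] [0.5752 0.1797] 0.73
pot_1 [280.  194.6] [0.4458 0.0721] 0.68
wrist [[278.9, 246.3], [278.8, 260.7], [278.7, 270.9]]
side [[226.6, 209.8], [226.1, 204.4], [225.8, 201.1]]
scene [[332.2, 202.7], [332.9, 197.3], [333.3, 193.9]]
```

View pics/s3.png

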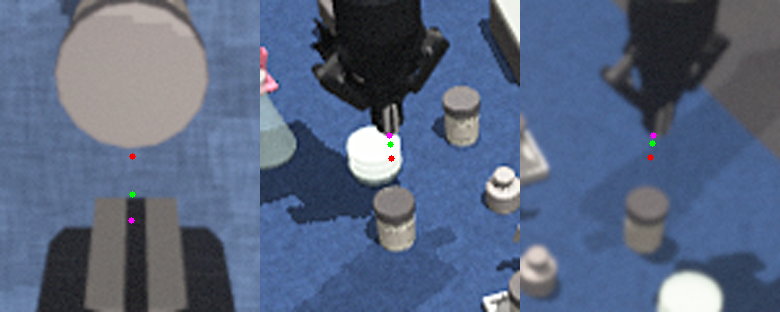

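The crops show the shut fingertips well behind the projected TCP (red); they sit near the magenta dot, 30 mm back. I'll fit that offset.

```bash
python3 - <<'E'
from h import *
from plant import *
o=get_obs(); p=o["eef_pos"]
f=grab_frame("wrist");s=grab_frame("side")
for d in (.02,.025,.03,.035,.04): print(d,proj(f,[p+[0,.011,d],p+[0,0,d],p+[0,-.011,d]])[:,1].round(1),proj(s,[p+[0,-.011,d],p+[0,.011,d]]).round(1).tolist())
a=f["frame"][:,:,:].astype(int)
print([ (r,a[r,270].tolist()) for r in range(252,274,2)])
b=s["frame"].astype(int)
for c in (225,227): print([(r,b[r,c].sum()//3) for r in range(190,216)])
E
```

```text
0.02 [241.1 261.9 281.9] [[227.9, 206.6], [224.3, 201.3]]
0.025 [245.  266.3 286.8] [[227.8, 205.2], [224.1, 199.8]]
0.03 [249.2 271.  292. ] [[227.7, 203.7], [224.0, 198.3]]
0.035 [253.6 276.  297.4] [[227.5, 202.2], [223.8, 196.8]]
0.04 [258.3 281.2 303.2] [[227.4, 200.7], [223.7, 195.4]]
[(252, [96, 115, 148]), (254, [85, 103, 136]), (256, [89, 109, 142]), (258, [93, 114, 149]), (260, [90, 111, 145]), (262, [107, 107, 113]), (264, [113, 110, 106]), (266, [113, 107, 104]), (268, [113, 110, 107]), (270, [115, 111, 110]), (272, [113, 105, 106])]
[(190, np.int64(106)), (191, np.int64(127)), (192, np.int64(129)), (193, np.int64(133)), (194, np.int64(130)), (195, np.int64(129)), (196, np.int64(137)), (197, np.int64(139)), (198, np.int64(134)), (199, np.int64(127)), (200, np.int64(115)), (201, np.int64(255)), (202, np.int64(255)), (203, np.int64(254)), (204, np.int64(253)), (205, np.int64(253)), (206, np.int64(254)), (207, np.int64(254)), (208, np.int64(255)), (209, np.int64(251)), (210, np.int64(240)), (211, np.int64(241)), (212, np.int64(251)), (213, np.int64(240)), (214, np.int64(234)), (215, np.int64(251))]
[(190, np.int64(164)), (191, np.int64(127)), (192, np.int64(118)), (193, np.int64(100)), (194, np.int64(90)), (195, np.int64(87)), (196, np.int64(80)), (197, np.int64(74)), (198, np.int64(55)), (199, np.int64(36)), (200, np.int64(131)), (201, np.int64(255)), (202, np.int64(255)), (203, np.int64(255)), (204, np.int64(254)), (205, np.int64(255)), (206, np.int64(255)), (207, np.int64(255)), (208, np.int64(248)), (209, np.int64(238)), (210, np.int64(243)), (211, np.int64(240)), (212, np.int64(231)), (213, np.int64(237)), (214, np.int64(253)), (215, np.int64(209))]
```

True shut tips lie about 41 mm behind the reported TCP. The fits give 40 mm from the side view and 43 mm from the wrist view, and this agrees with the fingers closing just above the cap. I'll correct all heights by that.

Call:
{"fn": "move_arm", "kwargs": {
  "steps": [
    [[0,0,0],[0,0,0]],
    [[0,0,0],[0,0,0]],
    [[0,0,0],[0,0,0]],
    [[0,0,0.12],[0,0,0]],
    [[0,0,0.12],[0,0,0]],
    [[0,0,0.1],[0,0,0]],
    [[0,0,0.085],[0,0,0]],
    [[0,0,0],[0,0,0]],
    [[0,0,0],[0,0,0]]
  ],
  "hand": 1
}}

```text
time: 9.57
eef_pos: [0.4466, 0.0722, -0.012]
eef_rot: [2.221, 2.221, 0.002]
force: [0.7, 0.1, 0.3]
gripper_width: 0.085
finger_force: 0.0
```

Call:
{"fn": "move_arm", "kwargs": {
  "steps": [
    [[0,0,0],[0,0,0]],
    [[0,0,0],[0,0,0]],
    [[0,0,0],[0,0,0]],
    [[0,0,0],[0,0,0]],
    [[0,0,0],[0,0,0]]
  ],
  "hand": -1,
  "grip_force": 35
}}

```text
time: 10.2
eef_pos: [0.4463, 0.0722, -0.012]
eef_rot: [2.221, 2.221, 0.002]
force: [-1.1, -0.1, 5.8]
gripper_width: 0.0407
finger_force: 34.6
```

Gripped (the opening reads 40.7 mm on the 42 mm cap). I'll lift with a 0.8 rad turn, then carry the pot to the far disc.

Call:
{"fn": "move_arm", "kwargs": {
  "steps": [
    [[0,0,-0.06],[0,0,0]],
    [[0,0,-0.09],[0,0,0.08]],
    [[0,0,-0.1],[0,0,0.08]],
    [[0,0,-0.1],[0,0,0.08]],
    [[0,0,-0.08],[0,0,0.08]],
    [[0,0,0],[0,0,0.08]]
  ]
}}

```text
time: 10.95
eef_pos: [0.4474, 0.0725, 0.1184]
eef_rot: [2.914, 1.173, 0.008]
force: [-0.6, -0.3, -0.5]
gripper_width: 0.0404
finger_force: 35.4
```

Call:
{"fn": "move_arm", "kwargs": {
  "steps": [
    [[-0.064,0.146,0],[0,0,0]],
    [[-0.064,0.146,0],[0,0,0]],
    [[-0.064,0.146,0],[0,0,0]],
    [[-0.064,0.146,0],[0,0,0]],
    [[-0.064,0.146,0],[0,0,0]],
    [[-0.064,0.146,0],[0,0,0]],
    [[-0.064,0.146,0],[0,0,0]],
    [[0,0,0],[0,0,0]],
    [[0,0,0],[0,0,0]]
  ]
}}

```text
time: 12.08
eef_pos: [0.5626, -0.2407, 0.1158]
eef_rot: [-2.91, -1.181, 0.001]
force: [0.3, 0.2, -0.6]
gripper_width: 0.0409
finger_force: 35.5
```

```bash
python3 look.py w4 pad_a:.005 traypot_a:.005 label:.072; python3 - <<'E'
from h import *
from plant import *
for c in ("side","scene"):
    f=grab_frame(c)
    for d in landmark_of(c,"pad_a"): print(c,np.round(d["pixel"]),ray(f,d["pixel"],.005).round(3),round(d["confidence"],2))
E
```

```text
t 12.12 tcp [ 0.5627 -0.2399  0.1159] [-2.909 -1.183  0.   ] w 0.0409
pad_a [227.  132.3] [ 0.5714 -0.1739] 0.81
pad_a [278.9 196.5] [ 0.5623 -0.2406] 0.57
traypot_a [214.8 246.2] [ 0.4905 -0.2316] 0.73
traypot_a [167.3  56.1] [ 0.582  -0.1042] 0.7
traypot_a [ 97.6 118.7] [ 0.5078 -0.0934] 0.66
traypot_a [158.2 185.2] [ 0.4989 -0.1615] 0.62
side [331. 312.] [ 0.559 -0.248  0.005] 0.86
side [318. 285.] [ 0.575 -0.17   0.005] 0.53
scene [240. 193.] [ 0.58  -0.178  0.005] 0.65
scene [237. 177.] [ 0.555 -0.243  0.005] 0.64
scene [202. 253.] [ 0.76  -0.03   0.005] 0.46
scene [269. 188.] [ 0.496 -0.155  0.005] 0.36
```

View pics/w4.png

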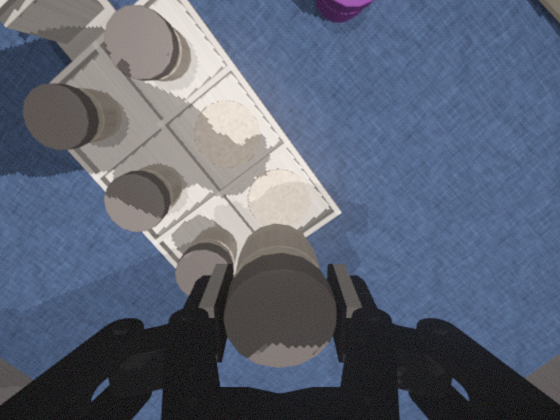

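The wrist view shows the held pot above the near disc at (279,196). The other disc is at (227,132), and the four tray pots are in place. I'll lower and release.

Call:
{"fn": "move_arm", "kwargs": {
  "steps": [
    [[0,0,0.13],[0,0,0]],
    [[0,0,0.12],[0,0,0]],
    [[0,0,0.1],[0,0,0]],
    [[0,0,0.052],[0,0,0]],
    [[0,0,0],[0,0,0]],
    [[0,0,0],[0,0,0]]
  ]
}}

```text
time: 13.22
eef_pos: [0.564, -0.242, -0.0032]
eef_rot: [2.91, 1.181, 0.003]
force: [0.2, -0.4, 0.1]
gripper_width: 0.0407
finger_force: 35.6
```

Call:
{"fn": "move_arm", "kwargs": {
  "steps": [
    [[0,0,0],[0,0,0]],
    [[0,0,0],[0,0,0]],
    [[0,0,0],[0,0,0]],
    [[0,0,-0.1],[0,0,0]],
    [[0,0,-0.15],[0,0,0]],
    [[0,0,-0.15],[0,0,0]],
    [[0,0,0],[0,0,0]]
  ],
  "hand": 0.7
}}

```text
time: 14.1
eef_pos: [0.566, -0.2431, 0.1201]
eef_rot: [2.906, 1.179, 0.011]
force: [0.3, 0.7, -0.4]
gripper_width: 0.0729
finger_force: 0.0
```

```bash
python3 look.py w5 pot_1:.005 pad_a:.005; python3 - <<'E'
from h import *
from plant import *
R0=R.from_rotvec(get_obs()["eef_rot"]).as_matrix(); print((R0.T@(np.array([.5755,.1795,.118])-get_obs()["eef_pos"])/.3).round(3))
E
```

```text
t 14.15 tcp [ 0.5642 -0.2421  0.1176] [2.909 1.18  0.005] w 0.073
pot_1 [272.5 195.6] [ 0.5628 -0.2396] 0.91
pot_1 [188.3 158.5] [ 0.5371 -0.1676] 0.59
pad_a [222.3 135.4] [ 0.5708 -0.1754] 0.63
[ 1.009 -0.975 -0.01 ]
```

Pot 1 stands on its disc, within 2 mm of the middle. Next is the second pot; I'll turn back so the fingers stay clear of the tape.

Call:
{"fn": "move_arm", "kwargs": {
  "steps": [
    [[0.126,-0.122,0],[0,0,0]],
    [[0.126,-0.122,0],[0,0,0]],
    [[0.126,-0.122,0],[0,0,0]],
    [[0.126,-0.122,0],[0,0,0]],
    [[0.126,-0.122,0],[0,0,0]],
    [[0.126,-0.122,0],[0,0,0]],
    [[0.126,-0.122,0],[0,0,0]],
    [[0.126,-0.122,0],[0,0,0]],
    [[0,0,0],[0,0,-0.08]],
    [[0,0,0],[0,0,-0.08]],
    [[0,0,0],[0,0,-0.08]],
    [[0,0,0],[0,0,-0.08]]
  ],
  "hand": 1
}}

```text
time: 15.75
eef_pos: [0.5743, 0.1788, 0.1134]
eef_rot: [-2.385, -2.043, 0.006]
force: [-0.2, -0.3, -0.3]
gripper_width: 0.085
finger_force: 0.0
```

Call:
{"fn": "move_arm", "kwargs": {
  "steps": [
    [[0,0,0],[0,0,-0.08]],
    [[0,0,0],[0,0,0]]
  ]
}}

```text
time: 16.0
eef_pos: [0.5746, 0.1788, 0.1138]
eef_rot: [-2.222, -2.218, 0.004]
force: [0.8, 0.1, 0.8]
gripper_width: 0.0853
finger_force: 0.0
```

```bash
python3 look.py w6 pot_1:0 scanner:.03 window:.047 cradle:0 tape:0 dishes:0 weight:0 flask:0 tip_box:0; python3 - <<'E'
from h import *
from plant import *
f=grab_frame("wrist")
for t in ("pot_1","scanner"):
  for d in silhouettes("wrist",t):
    if d["confidence"]>.4: print(t,np.round(d["box"]).tolist(),d["confidence"])
E
```

```text
t 16.05 tcp [0.5749 0.1788 0.1141] [-2.224 -2.217  0.004] w 0.0852
pot_1 [278.7 194.8] [0.5738 0.1788] 0.64
window [191.   52.9] [0.5183 0.2842] 0.75
cradle [385.9 253.2] [0.6696 0.1249] 0.46
tape [387.9 250.6] [0.6711 0.1274] 0.91
dishes [153.1 197.4] [0.4665 0.1766] 0.65
weight [272.7 315.8] [0.5678 0.0604] 0.77
weight [279.8 192.1] [0.5747 0.1811] 0.74
flask [22.  94.9] [0.3721 0.2599] 0.75
tip_box [473.6  78. ] [0.7246 0.2717] 0.62
pot_1 [252.0, 173.0, 310.0, 243.0] 0.76
scanner [139.0, 0.0, 235.0, 57.0] 0.96
```

View pics/w6.png

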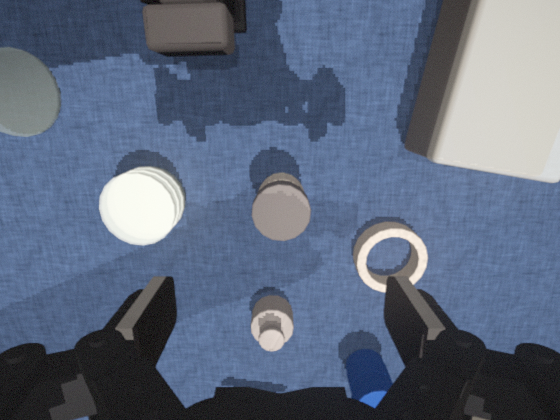

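The wrist view shows pot 2's cap at (281,213), right under the tool, with the tape (390,258), weight (270,325) and dishes (142,205) clear of the fingers. The scanner head is at the top (190,28).

Call:
{"fn": "move_arm", "kwargs": {
  "steps": [
    [[0,0,0.13],[0,0,0]],
    [[0,0,0.12],[0,0,0]],
    [[0,0,0.1],[0,0,0]],
    [[0,0,0.07],[0,0,0]],
    [[0,0,0],[0,0,0]],
    [[0,0,0],[0,0,0]]
  ]
}}

```text
time: 17.4
eef_pos: [0.5767, 0.1795, -0.0094]
eef_rot: [2.221, 2.221, 0.002]
force: [-0.3, 0.2, -0.1]
gripper_width: 0.0852
finger_force: 0.0
```

Call:
{"fn": "move_arm", "kwargs": {
  "steps": [
    [[0,0,0],[0,0,0]],
    [[0,0,0],[0,0,0]],
    [[0,0,0],[0,0,0]],
    [[0,0,0],[0,0,0]],
    [[0,0,0],[0,0,0]]
  ],
  "hand": -1
}}

```text
time: 18.02
eef_pos: [0.5764, 0.1794, -0.0095]
eef_rot: [2.221, 2.221, 0.002]
force: [-1.6, -0.8, 6.0]
gripper_width: 0.0407
finger_force: 35.1
```

Call:
{"fn": "move_arm", "kwargs": {
  "steps": [
    [[0,0,-0.06],[0,0,0]],
    [[0,0,-0.09],[0,0,0.08]],
    [[0,0,-0.1],[0,0,0.08]],
    [[0,0,-0.1],[0,0,0.08]],
    [[0,0,-0.08],[0,0,0.08]],
    [[0,0,0],[0,0,0.08]],
    [[0,0,0],[0,0,0]]
  ]
}}

```text
time: 18.9
eef_pos: [0.5759, 0.1793, 0.1196]
eef_rot: [2.91, 1.184, 0.002]
force: [0.1, 0.5, -0.2]
gripper_width: 0.0406
finger_force: 35.5
```

```bash
python3 - <<'E'
from h import *
from plant import *
o=get_obs()
R0=R.from_rotvec(o["eef_rot"]).as_matrix(); print(o["eef_pos"],(R0.T@(np.array([.571,-.1745,.117])-o["eef_pos"])/.3).round(3))
E
```

```text
[0.57594464 0.17929336 0.1195623 ] [-0.835  0.833  0.008]
```

Call:
{"fn": "move_arm", "kwargs": {
  "steps": [
    [[-0.119,0.119,0],[0,0,0]],
    [[-0.119,0.119,0],[0,0,0]],
    [[-0.119,0.119,0],[0,0,0]],
    [[-0.119,0.119,0],[0,0,0]],
    [[-0.119,0.119,0],[0,0,0]],
    [[-0.119,0.119,0],[0,0,0]],
    [[-0.119,0.119,0],[0,0,0]],
    [[0,0,0],[0,0,0]],
    [[0,0,0],[0,0,0]]
  ]
}}

```text
time: 20.02
eef_pos: [0.5705, -0.1736, 0.1183]
eef_rot: [-2.909, -1.183, 0.0]
force: [0.6, 0.6, -0.1]
gripper_width: 0.0407
finger_force: 35.5
```

```bash
python3 look.py w7 pad_a:.005 pot_1:.005; python3 - <<'E'
from h import *
from plant import *
o=get_obs()
R0=R.from_rotvec(o["eef_rot"]).as_matrix(); print(o["eef_pos"],(R0.T@(np.array([.571,-.1745,-.0025])-o["eef_pos"])/.3).round(3))
E
```

```text
t 20.07 tcp [ 0.5708 -0.1725  0.1183] [-2.908 -1.185 -0.   ] w 0.0409
pad_a [283.8 198.3] [ 0.5715 -0.1779] 0.58
pot_1 [328.6 251.6] [ 0.5643 -0.241 ] 0.66
pot_1 [278.3 251.9] [ 0.5328 -0.209 ] 0.63
[ 0.57096072 -0.17213243  0.1184219 ] [-0.006  0.006  0.403]
```

Call:
{"fn": "move_arm", "kwargs": {
  "steps": [
    [[-0.004,0.004,0.13],[0,0,0]],
    [[0,0,0.12],[0,0,0]],
    [[0,0,0.1],[0,0,0]],
    [[0,0,0.053],[0,0,0]],
    [[0,0,0],[0,0,0]],
    [[0,0,0],[0,0,0]]
  ]
}}

```text
time: 20.92
eef_pos: [0.5717, -0.1759, -0.0013]
eef_rot: [2.91, 1.182, 0.003]
force: [0.6, -0.1, -0.6]
gripper_width: 0.0409
finger_force: 35.7
```

Call:
{"fn": "move_arm", "kwargs": {
  "steps": [
    [[0,0,0],[0,0,0]],
    [[0,0,0],[0,0,0]],
    [[0,0,0],[0,0,0]],
    [[0,0,-0.1],[0,0,0]],
    [[0,0,-0.15],[0,0,0]],
    [[0,0,-0.18],[0,0,0]],
    [[0,0,0],[0,0,0]]
  ],
  "hand": 0.7
}}

```text
time: 21.8
eef_pos: [0.5744, -0.1773, 0.1319]
eef_rot: [2.906, 1.178, 0.014]
force: [-0.5, -0.2, -0.7]
gripper_width: 0.0726
finger_force: 0.0
```

```bash
python3 look.py w8 pot_1:.005 traypot_a:.005 label:.072; python3 - <<'E'
from h import *
from plant import *
o=get_obs()
R0=R.from_rotvec(o["eef_rot"]).as_matrix(); print(o["eef_pos"],(R0.T@(np.array([.515,.26,.17])-o["eef_pos"])/.3).round(3))
E
```

```text
t 21.85 tcp [ 0.5723 -0.1764  0.1291] [2.909 1.18  0.007] w 0.0726
pot_1 [101.   90.5] [ 0.5357 -0.0144] 0.72
pot_1 [319.3 249.4] [ 0.5622 -0.2429] 0.58
traypot_a [258.7 294. ] [ 0.4891 -0.234 ] 0.95
traypot_a [221.3 129.8] [ 0.5804 -0.1053] 0.89
traypot_a [375.7  75.9] [ 0.6994 -0.1667] 0.68
traypot_a [159.2 177. ] [ 0.5125 -0.093 ] 0.57
label [103.7  91.3] [ 0.5563 -0.0398] 0.73
label [157.7 177.8] [ 0.5362 -0.0995] 0.44
[ 0.56948312 -0.17543279  0.12525422] [ 0.881 -1.168 -0.148]
```

Call:
{"fn": "move_arm", "kwargs": {
  "steps": [
    [[0.098,-0.13,-0.016],[0,0,0]],
    [[0.098,-0.13,-0.016],[0,0,0]],
    [[0.098,-0.13,-0.016],[0,0,0]],
    [[0.098,-0.13,-0.016],[0,0,0]],
    [[0.098,-0.13,-0.016],[0,0,0]],
    [[0.098,-0.13,-0.016],[0,0,0]],
    [[0.098,-0.13,-0.016],[0,0,0]],
    [[0.098,-0.13,-0.016],[0,0,0]],
    [[0.098,-0.13,-0.02],[0,0,0]],
    [[0,0,0],[0,0,-0.08]],
    [[0,0,0],[0,0,-0.08]],
    [[0,0,0],[0,0,-0.08]]
  ],
  "hand": 1
}}

```text
time: 23.5
eef_pos: [0.5148, 0.2598, 0.169]
eef_rot: [-2.541, -1.846, 0.006]
force: [0.5, 0.0, -0.4]
gripper_width: 0.0856
finger_force: 0.0
```

Call:
{"fn": "move_arm", "kwargs": {
  "steps": [
    [[0,0,0],[0,0,-0.08]],
    [[0,0,0],[0,0,-0.08]],
    [[0,0,0],[0,0,0]],
    [[0,0,0],[0,0,0]]
  ]
}}

```text
time: 24.0
eef_pos: [0.5155, 0.2599, 0.1701]
eef_rot: [-2.224, -2.219, 0.003]
force: [-0.4, 0.5, -1.2]
gripper_width: 0.0854
finger_force: 0.0
```

```bash
python3 look.py w9 scanner:.03 window:.047 cradle:0; python3 - <<'E'
from h import *
from plant import *
import pickle
f=pickle.load(open("w9.pkl","rb"))
for d in silhouettes("wrist","scanner")[:2]:
    m=d["mask"]; print(d["box"],d["confidence"],cv2.minAreaRect(cv2.findNonZero(m.astype(np.uint8))))
for c in ("side","scene"):
    g=grab_frame(c)
    for t,z in (("pot_1",.005),("traypot_a",.005),("label",.072),("scanner",.03),("cradle",0)):
        for d in landmark_of(c,t):
            if d["confidence"]>.35: print(c,t,np.round(d["pixel"]),ray(g,d["pixel"],z).round(3)[:2],round(d["confidence"],2))
E
```

```text
t 24.05 tcp [0.5156 0.26   0.1704] [-2.223e+00 -2.219e+00  2.000e-03] w 0.0855
scanner [281.9  73.8] [0.5176 0.358 ] 0.98
window [282.9 164.4] [0.5184 0.2844] 0.65
window [137.4 182.5] [0.3919 0.2688] 0.44
cradle [134.3  20.2] [0.3875 0.4046] 0.57
[252.9, 0.7, 316.2, 168.1] 0.68 ((284.0, 84.0), (168.0, 62.0), 90.0)
side pot_1 [323. 288.] [ 0.581 -0.183] 0.96
side pot_1 [330. 310.] [ 0.56  -0.243] 0.84
side traypot_a [309. 231.] [ 0.652 -0.005] 0.89
side traypot_a [279. 272.] [ 0.509 -0.09 ] 0.85
side traypot_a [306. 321.] [ 0.496 -0.242] 0.75
side traypot_a [356. 266.] [ 0.691 -0.167] 0.68
side traypot_a [211. 163.] [0.532 0.4  ] 0.51
side label [287. 233.] [ 0.562 -0.035] 0.9
side scanner [211. 164.] [0.52  0.365] 0.62
side cradle [214. 172.] [0.523 0.362] 0.83
side cradle [162. 177.] [0.368 0.413] 0.75
scene pot_1 [245. 194.] [ 0.568 -0.166] 0.65
scene pot_1 [235. 178.] [ 0.564 -0.239] 0.49
scene pot_1 [359. 295.] [0.494 0.268] 0.43
scene traypot_a [253. 172.] [ 0.504 -0.237] 0.76
scene traypot_a [274. 344.] [0.729 0.275] 0.69
scene traypot_a [202. 212.] [ 0.705 -0.161] 0.62
scene traypot_a [245. 249.] [0.661 0.013] 0.59
scene traypot_a [275. 200.] [ 0.506 -0.101] 0.58
scene traypot_a [251. 209.] [ 0.581 -0.105] 0.58
scene traypot_a [266. 187.] [ 0.502 -0.161] 0.51
scene label [270. 200.] [ 0.554 -0.049] 0.66
scene scanner [379. 322.] [0.513 0.357] 0.63
scene scanner [257. 168.] [ 0.497 -0.224] 0.57
scene cradle [437. 322.] [0.385 0.412] 0.93
scene cradle [375. 328.] [0.515 0.353] 0.62
```

View pics/w9.png

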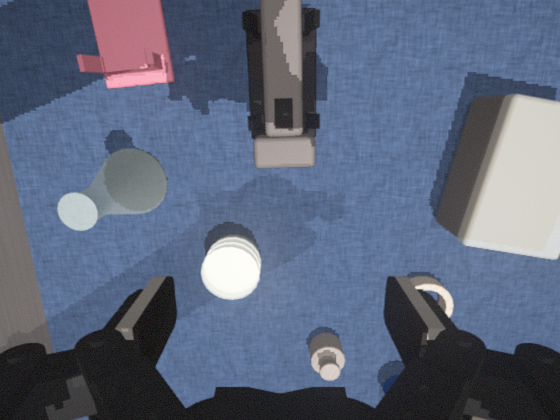

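The wrist view shows the scanner bar running straight up the picture at column 283, with its head at (284,152) facing the tray. Its black cradle is under it, and the pink one at (130,40) is not meant. I'll check the yaw numerically.

```bash
python3 - <<'E'
from h import *
import pickle
f=pickle.load(open("w9.pkl","rb")); g=f["frame"].astype(int)
for r in (2,30,50,70,110,125,145,155):
    row=g[r].copy(); warm=(row[:,0]-row[:,2])>3; xs=np.where(warm[240:330])[0]+240
    z=.064
    if len(xs): print(r,xs.min(),xs.max(),[ray(f,(x,r),z).round(4)[:2].tolist() for x in (xs.min(),xs.max()+1,(xs.min()+xs.max()+1)/2)])
for s in ("scanner","window"): pass
E
```

```text
2 261 300 [[0.5027, 0.4034], [0.5311, 0.4033], [0.5169, 0.4033]]
30 253 301 [[0.4965, 0.3854], [0.5321, 0.3853], [0.5143, 0.3853]]
50 249 308 [[0.4932, 0.372], [0.5375, 0.3719], [0.5154, 0.372]]
70 258 302 [[0.4996, 0.3583], [0.5333, 0.3582], [0.5165, 0.3582]]
110 264 301 [[0.5037, 0.3295], [0.533, 0.3294], [0.5184, 0.3294]]
125 265 302 [[0.5043, 0.3182], [0.534, 0.3181], [0.5191, 0.3182]]
145 254 313 [[0.4953, 0.3027], [0.543, 0.3027], [0.5192, 0.3027]]
155 255 314 [[0.4959, 0.2948], [0.544, 0.2947], [0.52, 0.2948]]
```

Call:
{"fn": "move_arm", "kwargs": {
  "steps": [
    [[0.16,0.004,0],[0,0,0]],
    [[0.16,0.004,0],[0,0,0]],
    [[0,0,0.1],[0,0,0]],
    [[0,0,0],[0,0,0]],
    [[0,0,0],[0,0,0]]
  ]
}}

```text
time: 25.48
eef_pos: [0.5191, 0.3555, 0.1418]
eef_rot: [2.223, 2.219, 0.001]
force: [0.7, 1.0, -0.1]
gripper_width: 0.0851
finger_force: 0.0
```

```bash
python3 look.py w10 scanner:.03 window:.047 cradle:0;  python3 - <<'E'
from h import *
import pickle
f=pickle.load(open("w10.pkl","rb"))
from plant import *
for d in silhouettes("wrist","scanner")[:1]: print(d["box"])
E
```

```text
t 25.52 tcp [0.5194 0.3557 0.1423] [2.223 2.219 0.003] w 0.0854
scanner [276.1 191.9] [0.5165 0.3586] 0.79
window [280.5 280.5] [0.5201 0.2846] 0.65
[248.0, 95.2, 314.1, 291.9]
```

Call:
{"fn": "move_arm", "kwargs": {
  "steps": [
    [[0.004,-0.003,0.12],[0,0,-0.014]],
    [[0,0,0.13],[0,0,0]],
    [[0,0,0.12],[0,0,0]],
    [[0,0,0.09],[0,0,0]],
    [[0,0,0.05],[0,0,0]],
    [[0,0,0],[0,0,0]],
    [[0,0,0],[0,0,0]]
  ]
}}

```text
time: 26.6
eef_pos: [0.5185, 0.3581, -0.0105]
eef_rot: [2.19, 2.252, 0.004]
force: [0.8, 1.2, 0.8]
gripper_width: 0.085
finger_force: 0.0
```

Call:
{"fn": "move_arm", "kwargs": {
  "steps": [
    [[0,0,0],[0,0,0]],
    [[0,0,0],[0,0,0]],
    [[0,0,0],[0,0,0]],
    [[0,0,0],[0,0,0]],
    [[0,0,0],[0,0,0]],
    [[0,0,0],[0,0,0]]
  ],
  "hand": -1,
  "grip_force": 50
}}

```text
time: 27.35
eef_pos: [0.5177, 0.3577, -0.0114]
eef_rot: [2.19, 2.252, 0.001]
force: [-0.2, -0.6, 5.4]
gripper_width: 0.0295
finger_force: 50.2
```

Gripped the scanner (opening 29.5 mm on the 30 mm bar). I'll lift straight up, yaw to the tray's direction, then work out the aim.

Call:
{"fn": "move_arm", "kwargs": {
  "steps": [
    [[0,0,-0.04],[0,0,0]],
    [[0,0,-0.1],[0,0,0]],
    [[0,0,-0.13],[0,0,0]],
    [[0,0,-0.13],[0,0,0.039]],
    [[0,0,-0.1],[0,0,0.039]],
    [[0,0,0],[0,0,0]],
    [[0,0,0],[0,0,0]]
  ]
}}

```text
time: 28.22
eef_pos: [0.5164, 0.3567, 0.1368]
eef_rot: [-2.358, -2.076, 0.004]
force: [-0.6, -0.4, -3.2]
gripper_width: 0.0294
finger_force: 49.6
```

```bash
cat > aim.py <<'E'
from h import *
from plant import *
import sys
L=np.array([float(v) for v in sys.argv[1:4]]); yaw=.128; d=float(sys.argv[4]) if len(sys.argv)>4 else .07
th=np.radians(25); y=np.array([np.sin(yaw),np.cos(yaw),0])
n=y*np.cos(th)+[0,0,np.sin(th)]; zs=-y*np.sin(th)+[0,0,np.cos(th)]
O=L+n*(d+.075)-zs*.017+n*.001
T=O-zs*.0414
Rt=np.c_[n,np.cross(-zs,n),-zs]
o=get_obs(); R0=R.from_rotvec(o["eef_rot"]).as_matrix()
print("now",o["eef_pos"].round(4),"target",T.round(4))
print("shift units",(R0.T@(T-o["eef_pos"])/.3).round(3),"turn units",(R.from_matrix(R0.T@Rt).as_rotvec()/2).round(3))
E
python3 aim.py .557 -.040 .072; python3 - <<'E'
from h import *
from plant import *
c=[];P=[]
for k in ("scene","side"):
    for _ in range(3):
        f=grab_frame(k)
        l=[d for d in landmark_of(k,"label") if d["confidence"]>.5]
        if l: c.append(f);P.append(l[0]["pixel"]); print(k,ray(f,P[-1],.072).round(4))
print(tri(c,P))
E
```

```text
now [0.5164 0.3567 0.1368] target [0.577  0.1157 0.0808]
shift units [-0.771  0.302  0.188] turn units [-0.001  0.219  0.   ]
scene [ 0.5591 -0.0382  0.072 ]
scene [ 0.5509 -0.0479  0.072 ]
scene [ 0.5604 -0.039   0.072 ]
side [ 0.5452 -0.0415  0.072 ]
side [ 0.5578 -0.0347  0.072 ]
side [ 0.5472 -0.0491  0.072 ]
[ 0.55351374 -0.0418159   0.07020141]
```

Call:
{"fn": "move_arm", "kwargs": {
  "steps": [
    [[-0.1,0.05,0],[0,0,0]],
    [[-0.14,0.075,0],[0,0,0]],
    [[-0.14,0.075,0],[0,0,0]],
    [[-0.1,0.075,0],[0,0,0]],
    [[-0.07,0.027,0],[0,0,0]],
    [[0,0,0],[0,0,0]],
    [[0,0,0],[0,0,0]]
  ]
}}

```text
time: 29.7
eef_pos: [0.5857, 0.1842, 0.1382]
eef_rot: [-2.356, -2.076, -0.001]
force: [-0.3, 0.1, -1.1]
gripper_width: 0.0296
finger_force: 49.7
```

```bash
python3 look.py w11 label:.072 window:.18 traypot_a:.005 pot_1:.005; for i in 1 2 3; do python3 look.py w11 label:.072 | grep label; done
```

```text
t 29.75 tcp [0.5856 0.1846 0.1382] [-2.355e+00 -2.077e+00 -1.000e-03] w 0.0295
```

```bash
python3 - <<'E'
from h import *
import pickle
for n,b in (("wrist0",(135,205,225,262)),("w8",(60,50,150,135))):
    f=dict(np.load(n+".npz")) if n=="wrist0" else pickle.load(open(n+".pkl","rb"))
    x0,y0,x1,y1=b; g=cv2.cvtColor(f["frame"],cv2.COLOR_RGB2GRAY)[y0:y1,x0:x1]
    m=cv2.morphologyEx(g,cv2.MORPH_BLACKHAT,np.ones((9,9)))  # thin dark bars on white
    m=((m>45)*255).astype(np.uint8); m=cv2.morphologyEx(m,cv2.MORPH_CLOSE,np.ones((7,7)))
    k,l,s,c=cv2.connectedComponentsWithStats(m); i=1+s[1:,4].argmax()
    p=c[i]+[x0,y0]; print(n,p.round(1),s[i],ray(f,p,.072).round(4))
E
python3 aim.py .556 -.040 .072
```

```text
wrist0 [176.  237.8] [  8  20  59  37 925] [ 0.5566 -0.0417  0.072 ]
w8 [104.7  90.3] [ 18  16  51  51 310] [ 0.5573 -0.0399  0.072 ]
now [0.5862 0.1823 0.1382] target [0.576  0.1157 0.0808]
shift units [-0.224 -0.005  0.191] turn units [0.    0.218 0.   ]
```

Call:
{"fn": "move_arm", "kwargs": {
  "steps": [
    [[0,0,0],[0,0.05,0]],
    [[0,0,0],[0,0.06,0]],
    [[0,0,0],[0,0.06,0]],
    [[0,0,0],[0,0.048,0]],
    [[0,0,0],[0,0,0]],
    [[0,0,0],[0,0,0]]
  ]
}}

```text
time: 31.0
eef_pos: [0.5864, 0.1833, 0.1386]
eef_rot: [-2.114, -1.862, -0.468]
force: [-0.8, 1.4, -1.5]
gripper_width: 0.0296
finger_force: 49.6
```

```bash
python3 aim.py .557 -.0405 .072
```

```text
now [0.5864 0.1833 0.1386] target [0.577  0.1152 0.0808]
shift units [-0.289 -0.002  0.078] turn units [-0.     0.     0.001]
```

Call:
{"fn": "move_arm", "kwargs": {
  "steps": [
    [[-0.06,0,0.02],[0,0,0]],
    [[-0.09,-0.001,0.029],[0,0,0]],
    [[-0.08,-0.001,0.029],[0,0,0]],
    [[-0.059,0,0],[0,0,0]],
    [[0,0,0],[0,0,0]],
    [[0,0,0],[0,0,0]]
  ]
}}

```text
time: 31.75
eef_pos: [0.5776, 0.1156, 0.0814]
eef_rot: [-2.113, -1.862, -0.471]
force: [0.7, 0.1, -0.7]
gripper_width: 0.0293
finger_force: 49.6
```

```bash
python3 aim.py .557 -.0405 .072; python3 - <<'E'
from h import *
from plant import *
for k in ("scene","side"):
    f=grab_frame(k); o=get_obs(); Rt=R.from_rotvec(o["eef_rot"]).as_matrix()
    W=o["eef_pos"]-Rt[:,2]*(.0414+.017)-Rt[:,0]*.074
    print(k,"pred window",proj(f,W).round(1),W.round(4))
    for t in ("window","label","scanner"): print(t,[(np.round(d["pixel"],1).tolist(),round(d["confidence"],2)) for d in landmark_of(k,t)])
    print("pred label, origin",proj(f,[[.557,-.0405,.072],o["eef_pos"]-Rt[:,2]*.0414+Rt[:,0]*.001]).round(1).tolist())
E
```

```text
now [0.5776 0.1156 0.0814] target [0.577  0.1152 0.0808]
shift units [-0.002 -0.002  0.001] turn units [ 0.    -0.     0.001]
scene pred window [[280.2 211.6]] [0.566  0.0247 0.103 ]
window [([280.3, 212.8], 0.98)]
label [([270.4, 204.3], 0.76), ([257.1, 168.9], 0.53)]
scanner [([293.4, 227.9], 0.81)]
pred label, origin [[270.3, 202.9], [293.2, 228.4]]
side pred window [[277.3 209.2]] [0.5655 0.0239 0.1025]
window [([277.0, 207.9], 0.85)]
label [([283.9, 235.0], 0.59), ([346.6, 224.4], 0.37)]
scanner [([264.5, 184.6], 0.83), ([268.7, 228.2], 0.44)]
pred label, origin [[286.6, 234.7], [266.9, 186.4]]
```

The predicted window and label pixels match what the networks report to within 1–3 px. I'll hold still.

Call:
{"fn": "move_arm", "kwargs": {
  "steps": [
    [[0,0,0],[0,0,0]],
    [[0,0,0],[0,0,0]],
    [[0,0,0],[0,0,0]],
    [[0,0,0],[0,0,0]],
    [[0,0,0],[0,0,0]],
    [[0,0,0],[0,0,0]],
    [[0,0,0],[0,0,0]],
    [[0,0,0],[0,0,0]],
    [[0,0,0],[0,0,0]],
    [[0,0,0],[0,0,0]],
    [[0,0,0],[0,0,0]],
    [[0,0,0],[0,0,0]]
  ]
}}

```text
time: 33.65
eef_pos: [0.5769, 0.1141, 0.0803]
eef_rot: [-2.115, -1.86, -0.469]
force: [0.4, 0.1, -2.9]
gripper_width: 0.0295
finger_force: 49.6
```

Call:
{"fn": "move_arm", "kwargs": {
  "steps": [
    [[0,0,0],[0,0,0]],
    [[0,0,0],[0,0,0]],
    [[0,0,0],[0,0,0]],
    [[0,0,0],[0,0,0]]
  ]
}}

```text
time: 34.15
eef_pos: [0.5769, 0.1142, 0.0803]
eef_rot: [-2.115, -1.86, -0.469]
force: [0.3, 0.1, -1.2]
gripper_width: 0.0294
finger_force: 49.6
```

Call:
{"fn": "move_arm", "kwargs": {
  "steps": [
    [[0.07,0,-0.02],[0,0,0]],
    [[0.1,0,-0.03],[0,0,0]],
    [[0.12,0,-0.03],[0,0,0]],
    [[0,0,-0.03],[0,-0.05,0]],
    [[0,0,-0.03],[0,-0.06,0]],
    [[0,0,0],[0,-0.06,0]],
    [[0,0,0],[0,-0.048,0]],
    [[0,0,0],[0,0,-0.039]],
    [[0,0,0],[0,0,-0.039]],
    [[0,0,0],[0,0,0]],
    [[0,0,0],[0,0,0]]
  ]
}}

```text
time: 35.52
eef_pos: [0.5847, 0.1755, 0.1554]
eef_rot: [-2.192, -2.251, 0.0]
force: [0.6, -0.6, -1.6]
gripper_width: 0.0295
finger_force: 49.6
```

```bash
cat > back.py <<'E'
from h import *
from plant import *
o=get_obs(); R0=R.from_rotvec(o["eef_rot"]); T=np.array([.5177,.3577,-.0114]); Rt=R.from_rotvec([2.19,2.252,.001])
print(round(o["time"],2),o["eef_pos"].round(4),"shift",(R0.inv().apply(T-o["eef_pos"])/.3).round(3),"turn",((R0.inv()*Rt).as_rotvec()/2).round(4))
E
python3 back.py
```

```text
35.52 [0.5847 0.1755 0.1554] shift [ 0.613 -0.207  0.556] turn [-0.0004  0.     -0.0006]
```

Scan held. I'll carry the scanner back above the cradle at height.

Call:
{"fn": "move_arm", "kwargs": {
  "steps": [
    [[0.1,-0.03,0],[0,0,0]],
    [[0.13,-0.045,0],[0,0,0]],
    [[0.14,-0.047,0],[0,0,0]],
    [[0.14,-0.05,0],[0,0,0]],
    [[0.103,-0.035,0],[0,0,0]],
    [[0,0,0],[0,0,0]],
    [[0,0,0.1],[0,0,0]],
    [[0,0,0.1],[0,0,0]],
    [[0,0,0.1],[0,0,0]],
    [[0,0,0],[0,0,0]],
    [[0,0,0],[0,0,0]]
  ]
}}

```text
time: 36.9
eef_pos: [0.5188, 0.3574, 0.0667]
eef_rot: [2.191, 2.25, 0.003]
force: [0.4, -0.2, -0.5]
gripper_width: 0.0297
finger_force: 49.7
```

```bash
python3 back.py
```

```text
36.9 [0.5188 0.3574 0.0667] shift [ 0.001 -0.004  0.26 ] turn [ 0.0006 -0.0002 -0.0006]
```

Call:
{"fn": "move_arm", "kwargs": {
  "steps": [
    [[0.001,-0.004,0.08],[0,0,0]],
    [[0,0,0.07],[0,0,0]],
    [[0,0,0.05],[0,0,0]],
    [[0,0,0.035],[0,0,0]],
    [[0,0,0.02],[0,0,0]],
    [[0,0,0],[0,0,0]],
    [[0,0,0],[0,0,0]]
  ]
}}

```text
time: 37.78
eef_pos: [0.5167, 0.3582, -0.0106]
eef_rot: [2.19, 2.252, 0.001]
force: [-0.0, -0.0, -2.3]
gripper_width: 0.0293
finger_force: 49.9
```

```bash
python3 back.py; python3 -c "
from plant import *
o=get_obs();print(o['force'],o['torque'])"
```

```text
37.77 [ 0.5167  0.3582 -0.0106] shift [-0.002  0.003  0.003] turn [ 0.     -0.0001  0.0001]
[-0.01134454 -0.02947519 -2.2691413 ] [ 0.0456211  -0.02334816 -0.01201933]
```

Less than 1 mm above seat. I'll release and withdraw straight up.

Call:
{"fn": "move_arm", "kwargs": {
  "steps": [
    [[0,0,0],[0,0,0]],
    [[0,0,0],[0,0,0]],
    [[0,0,0],[0,0,0]],
    [[0,0,0],[0,0,0]],
    [[0,0,-0.08],[0,0,0]],
    [[0,0,-0.13],[0,0,0]],
    [[0,0,-0.15],[0,0,0]],
    [[0,0,-0.15],[0,0,0]],
    [[-0.13,0,-0.1],[0,0,0]],
    [[-0.15,0,0],[0,0,0]],
    [[0,0,0],[0,0,0]],
    [[0,0,0],[0,0,0]]
  ],
  "hand": 1
}}

```text
time: 39.28
eef_pos: [0.5184, 0.2746, 0.172]
eef_rot: [-2.189, -2.252, -0.001]
force: [0.1, 0.8, -0.2]
gripper_width: 0.0854
finger_force: 0.0
```

```bash
python3 look.py w12 scanner:.03 window:.047 pot_1:.005; python3 - <<'E'
from h import *
from plant import *
for c in ("side","scene"):
    g=grab_frame(c)
    for t,z in (("pot_1",.005),("traypot_a",.005),("scanner",.03),("window",.047),("cradle",0),("weight",0),("dishes",0),("tape",0),("flask",0)):
        for d in landmark_of(c,t):
            if d["confidence"]>.5: print(c,t,np.round(d["pixel"]),ray(g,d["pixel"],z).round(3)[:2],round(d["confidence"],2))
E
```

```text
t 39.33 tcp [0.5182 0.2753 0.1718] [-2.188 -2.254 -0.   ] w 0.0855
scanner [278.   93.2] [0.5149 0.3574] 0.7
window [277.2 179.5] [0.5162 0.2857] 0.57
side pot_1 [317. 286.] [ 0.569 -0.171] 0.83
side pot_1 [331. 311.] [ 0.561 -0.246] 0.63
side traypot_a [306. 262.] [ 0.585 -0.095] 0.84
side traypot_a [292. 297.] [ 0.5   -0.169] 0.74
side traypot_a [359. 265.] [ 0.7   -0.169] 0.7
side traypot_a [306. 319.] [ 0.497 -0.238] 0.69
side traypot_a [278. 275.] [ 0.501 -0.097] 0.62
side traypot_a [307. 232.] [ 0.645 -0.005] 0.59
side scanner [208. 165.] [0.508 0.364] 0.66
side window [220. 174.] [0.518 0.289] 0.67
side cradle [166. 177.] [0.38  0.408] 0.71
side cradle [214. 172.] [0.522 0.358] 0.59
side tape [291. 200.] [0.673 0.129] 0.55
side tape [274. 412.] [ 0.334 -0.381] 0.53
side flask [182. 205.] [0.382 0.262] 0.62
side flask [306. 261.] [ 0.59 -0.09] 0.59
side flask [304. 319.] [ 0.496 -0.233] 0.55
scene pot_1 [242. 192.] [ 0.573 -0.176] 0.76
scene pot_1 [236. 179.] [ 0.561 -0.237] 0.7
scene traypot_a [244. 252.] [0.667 0.02 ] 0.76
scene traypot_a [203. 212.] [ 0.702 -0.162] 0.75
scene traypot_a [268. 185.] [ 0.494 -0.167] 0.68
scene traypot_a [250. 206.] [ 0.578 -0.117] 0.54
scene scanner [378. 321.] [0.513 0.353] 0.9
scene window [356. 293.] [0.52  0.281] 0.76
scene window [399. 272.] [0.399 0.285] 0.65
scene cradle [374. 328.] [0.516 0.352] 0.77
scene cradle [240. 193.] [ 0.577 -0.182] 0.7
scene cradle [435. 322.] [0.389 0.41 ] 0.61
scene weight [290. 250.] [0.564 0.07 ] 0.68
scene dishes [343. 265.] [0.473 0.177] 0.95
scene tape [267. 282.] [0.662 0.127] 0.82
scene flask [397. 274.] [0.375 0.266] 0.75
```

Every detection is where it should be.

```bash
python3 -c "
from plant import *
print(hand_in())"
```

```text
the job is handed in; nothing more can be done
None
```

The job is handed in, with no verdict returned: both loose pots stand on their discs in the tray, the scanner was held still on the label for about 2 s from roughly 7 cm, and it is back in its cradle facing the same way.

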